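# Couple a grease coupler to a tilted nipple and hold it home

## Task

First pick the flat guard bracket off the carriage block and lay it flat in the long compartment of the parts tray, and let go of it. Then take the grease coupler and press it squarely, mouth first, onto the tilted grease nipple of the block until it snaps on, and go on pressing until its rim sits home on the face of the collar. Finish while still gripping the coupler by its square grip and holding it home against the spring (do not let go), and leave the other things on the bench where they stand.

Things in the scene. Friction and masses are not known exactly. Their poses are not given: they have to be found in the camera images.
- bracket_lug (a point): Centre of the guard bracket's raised lug, 17 mm above the plate's underside. The lug is 30 mm long (x), 12 mm wide (y: grasp it along y) and its top is 29 mm above the underside. x along the plate's length, z up. Only the flat top of the block, level with the underside, and lower things lie within 60 mm (level) of this point at the start.
- bracket: Guard bracket, loose, bare steel, about 90 g: a flat plate 90 x 26 x 5 mm with a lug standing 24 mm above its middle. Origin at the centre of its underside. At the start it lies flat on the front part of the block, lengthwise across the block.
- tray_slot (a point): Centre of the inner floor of the long compartment of the fixed aluminium parts tray (110 x 89 mm, 9 mm high overall). The compartment is 104 mm long (x) and 33 mm wide (y); floor 3 mm above the worktop, walls 6 mm above the floor. The bracket lies in it lengthwise, either end first. Two short compartments, one with two small screws, lie on the -y side. z up.
- block: Carriage block, fixed, aluminium: 150 mm front to back (x, its front is -x), 100 mm wide (y), 30 mm high; origin under its centre. The bracket lies on its front part; a dark round collar, 40 mm in diameter, rises from its rear part, tilted 0.40 rad (23 degrees) from vertical towards the front, and carries the nipple.
- nipple: Grease nipple. Origin: centre of the collar's flat face, 42 mm above the worktop; z is the nipple's axis, up and outwards (the coupler comes off along it); y is level. Along z: shaft 16 mm thick to 21.5 mm, cone to 10 mm thick at 26 mm, then the sprung brass plunger, 8 mm thick, to 37 mm when out. Four sprung balls stand out 4 mm from the shaft, 14 mm above the face.
- plunger (a joint): Travel of the brass plunger into the nipple, m: 0 when out, grows as it is pressed, at most 0.010. Its spring pushes back with 1 N plus 0.5 N per mm. About 0.008 with the coupler home; about 0.005 with the coupler snapped on but not held down.
- coupler_grip (a point): Centre of the coupler's square grip, on its axis, 54 mm above the mouth's rim. The grip is 28 mm square and reaches from 32 to 76 mm above the rim. z is the axis, from mouth to top stub; x and y are square to the grip's flat sides.
- coupler_mouth (a point): Centre of the coupler's mouth rim, on its axis; axes as for the grip. When home it coincides with the origin of nipple, z axes along each other; any turn about the axis will do.
- coupler: Grease coupler, loose, about 0.18 kg, 85 mm tall, standing upright on its open mouth on the worktop: steel sleeve 36 mm in diameter and 32 mm high, black square grip, short steel stub on top. Inside, the mouth is 26 mm wide; a lip 19.6 mm wide, 3 to 7 mm deep, snaps under the nipple's balls. Pressing it on takes up to about 15 N. Origin at the rim's centre.
- oil_bottle: Bystander: small amber dropper bottle with black cap, 31 mm wide, 73 mm high; origin under its centre.
- objective_case: Bystander: white screw case with black cap, 41 mm wide, 61 mm high; origin under its centre.
- cover_box: Bystander: small white box with a blue lid, 27 x 27 x 16 mm; origin under its centre.
- forceps: Bystander: steel forceps lying flat, 123 x 11 x 11 mm; origin under the middle.
Not all that is in view belongs to the job. What is shaped like the coupler but blue is not meant.

How it is judged:
By the outcome, as a careful person would: the job done as asked, in the order asked, and still so for the second after the job is handed in, while the arm keeps its last pose, push and grip.
It also fails if it takes over 48 s, if anything falls off the work surface, if the arm or the gripper's body presses on something with over 40 N, if the wrist force passes 120 N, or if a joint passes its speed limit or range.

## Robot

A 6-joint arm with a two-finger parallel gripper is mounted at the origin on a cart in front of the work surface, level with it; the furniture and walls round the work are solid. World frame = base frame: x ahead of the robot, y to its left, z up, the work surface at z = 0. Lengths are in m, angles in rad, forces in N, time in s.
With the tool pointing down it reaches from about 0.425 to 0.95 m from the base axis. Payload 14.7 kg.
Tool frame: the origin (TCP) lies at the very end of the fingers, on their centre line; the grasp point (between the pads) lies 19 mm behind it (ctrl.grip_point_offset is the distance from the TCP to the grasp point, in m); z points along the fingers, y is the line along which they close (so a half turn about z gives the same grasp; the last joint's range is limited). The gripper opens to 85 mm and grips with 20 to 120 N. Pads are 22 mm wide; open, the fingers measure 114 mm over their backs; the gripper's body (76 mm by 85 mm) begins 54 mm behind the grasp point. The pads swing forward as they close: fully open they stand 13 mm farther back than shut.
Start: joints at [-1.232, 0.48, 1.596, -0, 1.065, -0.047], TCP at [0.245, -0.602, 0.231] pointing down, gripper open.
Joint ranges: [-2.75, 2.75], [-0.82, 2.05], [0.23, 2.67], [-1.56, 4.7], [0.09, 2.69], [-2.92, 2.92]. Speed limits (rad/s): [1.89, 1.89, 2.39, 3.01, 3.01, 3.01].

## Interface

Orientations are given as a unit quaternion [w, x, y, z].
In Python, from station import ctrl, viewer, job gives the robot as it stands.
- The arm moves only by the shell command python3 -m inch 'ROWS' [FORCE]. ROWS is text: rows parted by semicolons, each of 5 numbers parted by spaces: the shift along the tool's x, y, z in mm, then the turn about the tool's z in degrees, then the finger opening in mm, from 0 to 85.4. In form: tx ty tz turn grip; .... A call has 1 to 5 rows; each row is the pose to reach, as a shift and turn from the pose commanded when the call began, along the tool's axes at that moment; what a row does not reach only later rows make up. A row lasts 1/10 s, in which the tool goes at most 50 mm and 8.59 degrees, less where a joint would pass 70% of its speed; a pose out of reach is approached as far as the arm can. A call with a gripper value outside its range is refused whole. The fingers move at their own pace and stop on an object; FORCE is the grip in N (left out, the last holds). Time passes only in rows, so rows that repeat a pose let the fingers close. It gives the time, the measured TCP pose, the force, the opening and the grip force at its end, in the units of the state.
- ctrl.state(): the state, without advancing time (a new reading comes with each control period).
- viewer.snapshot(name): name is "side" or "top" or "wrist"; returns a dict with "pixels" (400x640x3 uint8, red, green, blue), "depth" (400x640 float32, m along the optical axis (not along the pixel's ray), 0 where there is no reading), "fx", "fy", "cx", "cy" (pixels), "k1" (the pictures are not rectified: a ray, as slopes to the right and down, at radius r is drawn at 1 + k1 r^2 times it, then the intrinsics apply), "xyz" and "attitude" of the camera in the world. Camera axes: x right, y down, z forward; pixel columns grow to the right and rows downward; lengths in m; the calibration is good to about 2 mm. A picture is of the moment at which its call begins.
- job.hand_in(): hands the job in; it is judged then, once.
Trained networks look in a picture, given as the dict that the camera call returned (one of the last four; its "shot" number tells which), for a name from the list of things; names that differ only in an ending like _2 or _b are one class to them, and where a whole thing is asked for, a point or a joint stands for the part that bears it (a point fixed in the world has none). Each returns a list of dicts, best first, with "conf" (0 to 1); they miss things now and then, are a little off and sometimes report something else, mostly with a low value. They report only what shows in the picture. A call takes as long as a camera call. They do not tell look-alikes from the thing itself.
- viewer.recognise(picture, label): "pixel" ([column, row] in pixels, amid what is visible of it).
The state is a dict: "t": time; "joint_positions": joint angles; "joint_velocities": joint speeds; "joint_torque": joint torques, N m; "ee_pos": TCP position; "orientation": TCP orientation; "contact_force": force on the tool from outside, world axes, zero at the start; "wrist_torque": the same for the moment, N m; "opening": finger opening in m; "gripper_force": force on a finger pad.
Only numpy, scipy, OpenCV 4.12 (cv2) and the standard library are available. Lean on these libraries where they do the work, as an engineer would, in place of code of your own. Each camera call takes 0.05 s, during which the arm holds its last target. There are 200 camera calls.

## Working session

There is one attempt and no reset: what is moved stays moved. The work goes in short steps, Python scripts to look and compute and a shell command to move; the robot and the scene stay as the last step left them, time stands still between calls to the robot, and variables do not carry over. Pictures are saved under pics/ and viewed, at most 10 in all, crops included, and the job is handed in when it is done.

```bash
ls; mkdir -p pics; cat > h.py <<'E'
import numpy as np, cv2
from scipy.spatial.transform import Rotation as R
from station import ctrl, viewer, job
def rot(q): return R.from_quat([q[1],q[2],q[3],q[0]]).as_matrix()
def att(s):
    a=np.array(s["attitude"],float); return rot(a) if a.size==4 else a.reshape(3,3)
def cloud(s):
    K=np.array([[s["fx"],0,s["cx"]],[0,s["fy"],s["cy"]],[0,0,1.]])
    v,u=np.mgrid[:400,:640]
    xd=(u-s["cx"])/s["fx"]; yd=(v-s["cy"])/s["fy"]; x,y=xd,yd
    for _ in range(10):
        f=1+s["k1"]*(x*x+y*y); x,y=xd/f,yd/f
    d=s["depth"]; P=np.stack([x*d,y*d,d],-1)@att(s).T+np.array(s["xyz"]); P[d==0]=np.nan
    return P
def proj(s,p):
    c=(np.atleast_2d(p)-np.array(s["xyz"]))@att(s); x=c[:,0]/c[:,2]; y=c[:,1]/c[:,2]; f=1+s["k1"]*(x*x+y*y)
    return np.c_[x*f*s["fx"]+s["cx"],y*f*s["fy"]+s["cy"]]
def save(s,n,crop=None,sc=1):
    i=s["pixels"][:,:,::-1]
    if crop: a,b,c,d=crop; i=i[b:d,a:c]
    cv2.imwrite("pics/"+n,cv2.resize(i,None,fx=sc,fy=sc,interpolation=cv2.INTER_CUBIC))
def tool(dw):  # world shift (m) -> tool mm
    return np.round(rot(ctrl.state()["orientation"]).T@np.array(dw)*1000,1)
E
python3 - <<'E'
from h import *
st=ctrl.state(); print(st)
ims=[]
for n in ["side","top","wrist"]:
    s=viewer.snapshot(n); print(n,s["xyz"],s["attitude"],s["fx"],s["k1"]); P=cloud(s)
    np.savez("pics/"+n+".npz",P=P,pix=s["pixels"])
    save(s,n+".png")
    ims.append(s)
    if n!="wrist":
        for l in ["bracket_lug","bracket","tray_slot","block","nipple","coupler_grip","coupler","oil_bottle","objective_case","cover_box","forceps"]:
            print(l,[(np.round(d["pixel"]),round(d["conf"],2),np.round(P[int(d["pixel"][1]),int(d["pixel"][0])],3)) for d in viewer.recognise(s,l)[:3]])
E
```

```text
pics
{'t': 0.0, 'joint_positions': array([-1.23161906e+00,  4.80836002e-01,  1.59685848e+00,  2.10680339e-05,
        1.06507277e+00, -4.66028069e-02]), 'joint_velocities': array([ 0.00044265, -0.0011897 , -0.00046165,  0.00017044,  0.00100001,
       -0.00052863]), 'joint_torque': array([-9.07834939e-03, -9.50658202e+01, -4.30187094e+01, -6.54521755e-04,
        1.23304073e-02, -5.13368684e-05]), 'ee_pos': array([ 0.24447606, -0.60184631,  0.23067541]), 'orientation': array([-5.82367630e-04,  9.81455136e-01,  1.91691083e-01, -7.64940293e-05]), 'contact_force': array([ 0.27417141, -0.52466649,  0.15873288]), 'wrist_torque': array([-0.00384494, -0.01422582,  0.02870574]), 'gripper_force': 0.0, 'opening': 0.08580910338009938}
side [ 0.56048814 -0.70731424  0.96351143] [-0.26914707  0.96211423  0.04292331 -0.00732444] 467.32109800322644 0.016343421331536902
bracket_lug [(array([301., 227.]), 0.63, array([ 0.494, -0.217,  0.058]))]
bracket [(array([299., 228.]), 0.58, array([ 0.488, -0.207,  0.033]))]
tray_slot [(array([319., 148.]), 0.91, array([0.513, 0.049, 0.002])), (array([343., 224
[... 1489 characters left out ...]
  0.076])), (array([410., 234.]), 0.52, array([ 0.469, -0.385,  0.075]))]
coupler [(array([408., 232.]), 0.68, array([ 0.472, -0.382,  0.071])), (array([396., 268.]), 0.53, array([ 0.397, -0.346,  0.076])), (array([431., 265.]), 0.51, array([ 0.398, -0.423,  0.075]))]
oil_bottle [(array([254., 172.]), 0.68, array([ 0.641, -0.04 ,  0.047])), (array([325., 205.]), 0.65, array([ 0.553, -0.203,  0.029]))]
objective_case [(array([386., 157.]), 0.63, array([ 0.655, -0.353,  0.062]))]
cover_box [(array([288., 269.]), 0.44, array([ 0.41 , -0.108,  0.017]))]
forceps []
wrist [ 0.30895172 -0.57506935  0.37454677] [ 0.11666854  0.82138066 -0.55278561 -0.07842414] 320.51420440832317 -0.03748491389073961
```

View pictures.

View pics/top.png

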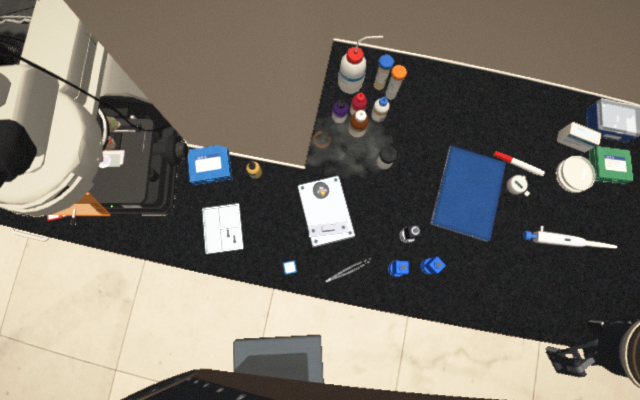

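View pics/side.png

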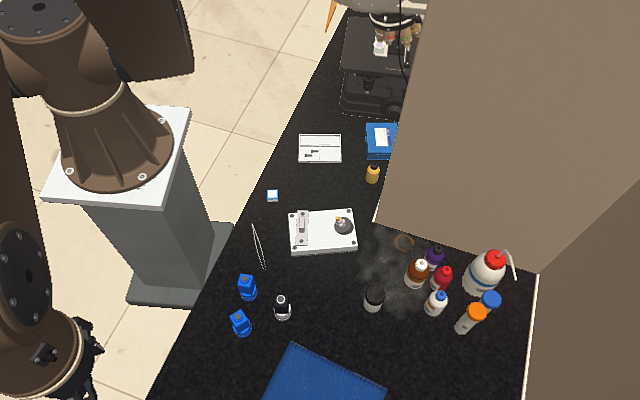

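Candidates for the coupler: the black/steel one at top (410,234) = side (283,307); the blue look-alikes at top (399,268) and (433,265) = side (247,287) and (241,323) are not meant. I choose the black one. The bracket lies on the block's front part at top (330,229), and the tray is at top (223,228).

```bash
cat > m.py <<'E'
from h import *
def rect(p):
    p=p[:,:2]; c,sz,a=cv2.minAreaRect((p*1000).astype(np.float32)); return np.round(c,1),np.round(sz,1),round(a,1)
def near(P,x,y,r,z0,z1):
    Q=P.reshape(-1,3); return Q[(np.hypot(Q[:,0]-x,Q[:,1]-y)<r)&(Q[:,2]>z0)&(Q[:,2]<z1)]
E
python3 - <<'E'
from m import *
for n in ["side","top"]:
    d=np.load("pics/"+n+".npz"); P=d["P"]
    print(n)
    t=near(P,.5,-.25,.5,-.01,.012); print("table z",np.median(t[:,2]))
    for nm,a in dict(block=(.55,-.205,.12,.022,.036),lug=(.495,-.208,.04,.052,.068),plate=(.495,-.208,.06,.0335,.037),coll=(.59,-.2,.03,.04,.09),nip=(.58,-.2,.03,.06,.09),coup=(.475,-.4,.03,.065,.1),couphi=(.475,-.4,.03,.079,.1),tray=(.515,.045,.08,.006,.014)).items():
        p=near(P,*a); print(nm,len(p),len(p)>4 and (rect(p),np.round(p.mean(0)*1000,1)))
E
```

```text
side
table z -0.00024406860850401113
block 2259 ((array([ 542.1, -204.3]), array([149.9, 103.8]), 10.4), array([ 540.3, -210.1,   29.8]))
lug 73 ((array([ 496.4, -207.4]), array([11.1, 30.5]), 5.7), array([ 496.6, -208.6,   57.9]))
plate 197 ((array([ 497.7, -209. ]), array([61. , 95.6]), 0.7), array([ 497.3, -210.3,   34.9]))
coll 195 ((array([ 589.2, -197.6]), array([33.2, 36.6]), 41.2), array([ 589.2, -199.8,   52.7]))
nip 56 ((array([ 581.2, -197. ]), array([19.3, 15.9]), 40.8), array([ 579.6, -199.5,   66.7]))
coup 208 ((array([ 474.6, -396.3]), array([27.8, 27.4]), 5.3), array([ 474.8, -398.2,   76.8]))
couphi 59 ((array([ 476.7, -396.1]), array([15.8, 21.2]), 73.3), array([ 474.7, -396.7,   83.2]))
tray 285 ((array([516.2,  58.8]), array([109.9, 119.8]), 4.1), array([516.1,  40.3,   8.3]))
top
table z -0.0005598335862382342
block 2244 ((array([ 541.4, -202.8]), array([151. ,  99.5]), 10.8), array([ 536.7, -204.1,   29.9]))
lug 71 ((array([ 495.3, -206.7]), array([11.9, 29.5]), 0.1), array([ 495.3, -206.9,   58. ]))
plate 231 ((array([ 495. , -209.2]), array([94.1, 29.1]), 89.7), array([ 494.7, -206.4,   34.9]))
coll 169 ((array([ 589.4, -195. ]), array([33.6, 33.5]), 55.7), array([ 587.9, -194.8,   52. ]))
nip 43 ((array([ 579. , -198.3]), array([19.4, 15. ]), 35.9), array([ 578.3, -197.7,   66.1]))
coup 170 ((array([ 472.8, -394.7]), array([28.1, 28.7]), 4.3), array([ 471.8, -393.3,   76.8]))
couphi 51 ((array([ 472.9, -395. ]), array([15.6, 17.1]), 23.0), array([ 472.7, -394.5,   82.9]))
tray 338 ((array([515.6,  46.5]), array([110.3,  90.8]), 4.0), array([515.4,  43.5,   8.5]))
```

```bash
python3 - <<'E'
import cv2
a=cv2.imread("pics/side.png")[255:345,215:315]; b=cv2.imread("pics/top.png")[160:290,290:420]
a=cv2.resize(a,(430,390),interpolation=3); b=cv2.resize(b,(370,390),interpolation=3) 
cv2.imwrite("pics/crop1.png",cv2.hconcat([a,b]))
E
```

```text
(no output)
```

View pics/crop1.png

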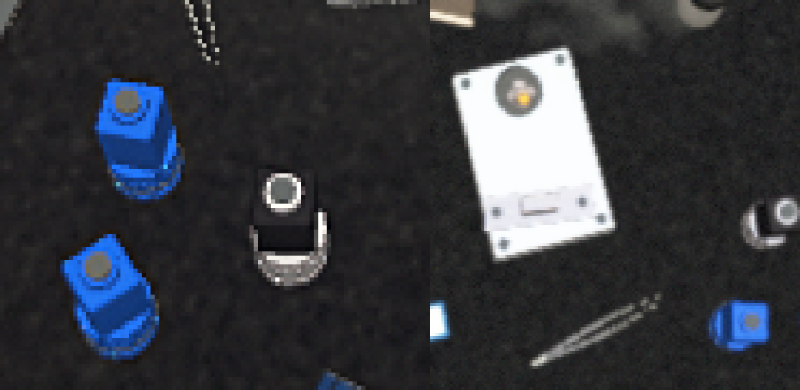

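The crop shows a black square grip on a steel sleeve with a round stub (side pixel 281,299), clearly distinct from the two blue look-alikes. Moving over the bracket.

```bash
cat >> h.py <<'E'
def go(x,y,z,thx):  # target TCP in mm and tool-x world angle in deg -> row
    s=ctrl.state(); M=rot(s["orientation"]); t=M.T@(np.array([x,y,z])-s["ee_pos"]*1000)
    d=-(thx-np.degrees(np.arctan2(M[1,0],M[0,0]))); d=(d+180)%360-180
    print("t %.2f"%s["t"],"row",np.round(t,1),"turn",round(d,1),"| f",np.round(s["contact_force"],1),"open",round(s["opening"]*1000,1),"gf",round(s["gripper_force"],1),"pos",np.round(s["ee_pos"]*1000,1),"tilt",np.round(M[:,2],3),"q",np.round(s["joint_positions"],2))
E
python3 -m inch '380 -271 0 -43 45; 380 -271 0 -43 45; 380 -271 0 -43 45; 380 -271 0 -43 45; 380 -271 0 -43 45'
python3 -c "
from h import *
go(495.5,-207,180,90)"
```

```text
t: 1.75
ee_pos: [0.3793, -0.3894, 0.2315]
orientation: [0.0, 0.841, 0.54, 0.0]
contact_force: [0.7, -0.8, -0.2]
opening: 0.0448
gripper_force: 0.0
t 1.75 row [214.3  29.7  51.5] turn -24.6 | f [ 0.7 -0.8 -0.2] open 44.8 gf 0.0 pos [ 379.3 -389.4  231.5] tilt [ 0. -0. -1.] q [-0.85  0.33  1.84  0.    0.97 -0.43]
```

```bash
python3 -m inch '107 15 20 -8 45; 214 30 30 -16 45; 214 30 30 -25 45; 214 30 30 -25 45; 214 30 30 -25 45'
python3 - <<'E'
from m import *
go(495.5,-207,180,90)
s=viewer.snapshot("wrist"); P=cloud(s); save(s,"w1.png")
for nm,a in dict(block=(.55,-.205,.12,.022,.036),lug=(.495,-.208,.04,.052,.068),plate=(.495,-.208,.06,.033,.037),coll=(.59,-.2,.03,.04,.09),tray=(.515,.045,.08,.006,.014)).items():
    p=near(P,*a); print(nm,len(p),len(p)>4 and (rect(p),np.round(p.mean(0)*1000,1)))
E
```

```text
t: 2.25
ee_pos: [0.4975, -0.2062, 0.2009]
orientation: [-0.0, 0.706, 0.709, 0.0]
contact_force: [0.0, -1.1, -0.0]
opening: 0.045
gripper_force: 0.0
t 2.25 row [-0.8 -2.  20.9] turn 0.3 | f [ 0.  -1.1 -0. ] open 45.0 gf 0.0 pos [ 497.5 -206.2  200.9] tilt [ 0.     0.001 -1.   ] q [-0.45  0.36  1.88  0.    0.9  -0.45]
block 11919 ((array([ 540.1, -202.2]), array([150.1, 102.2]), 10.3), array([ 539. , -199.7,   31.2]))
lug 425 ((array([ 494.6, -204.9]), array([12. , 29.2]), 0.4), array([ 494.7, -204.1,   59.3]))
plate 1829 ((array([ 491.4, -206.6]), array([65.8, 90.7]), 27.5), array([ 494.4, -201.9,   35.7]))
coll 1113 ((array([ 586.9, -193.6]), array([38.1, 34.7]), 61.6), array([ 585.6, -191.4,   53.4]))
tray 0 False
```

View pics/w1.png

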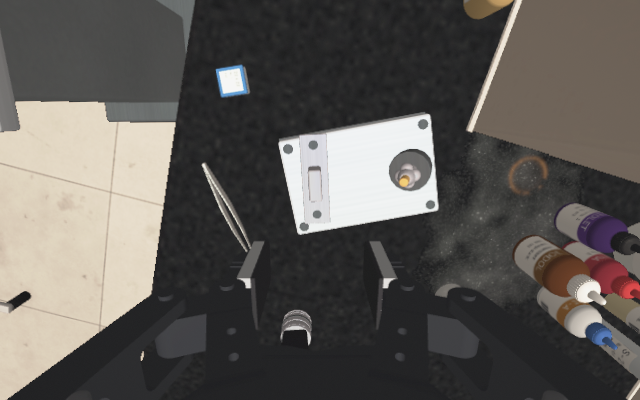

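The wrist view shows the lug at (314,184), the nipple tip at (405,181) and the coupler between the fingers at (296,325). Descending.

```bash
python3 -m inch '0 -2 50 0 45; 0 -2 100 0 45; 0 -2 150 0 45; 0 -2 150 0 45' >/dev/null
python3 -c "
from h import *
go(495.3,-206.3,38.5,89.5)"
```

```text
t 2.70 row [1.7 5.2 7.6] turn 0.6 | f [-0.4 -0.6  1.6] open 45.1 gf 0.0 pos [ 490.1 -208.1   46.1] tilt [-0.009  0.004 -1.   ] q [-0.46  0.59  2.01 -0.    0.56 -0.46]
```

```bash
python3 -m inch '0 0 0 0 45; 0 0 0 0 45' >/dev/null
python3 -c "
from h import *
go(495.3,-206.3,38.5,89.5)"
```

```text
t 2.90 row [ 4.3 -0.1 15.3] turn 0.6 | f [-0.2 -0.5  1.3] open 44.8 gf 0.0 pos [ 495.4 -210.6   53.8] tilt [ 0.003 -0.001 -1.   ] q [-0.46  0.58  2.    0.    0.56 -0.46]
```

```bash
python3 -m inch '4 0 15 0.5 45; 4 0 15 0.5 45; 4 0 15 0.5 45; 4 0 15 0.5 10' 60 >/dev/null
python3 -m inch '0 0 0 0 6; 0 0 0 0 6; 0 0 0 0 6; 0 0 0 0 6; 0 0 0 0 6' 60 
python3 -c "
from h import *
go(495.3,-206.3,38.5,89.5)"
```

```text
t: 3.8
ee_pos: [0.4945, -0.2061, 0.0373]
orientation: [0.001, 0.71, 0.705, 0.0]
contact_force: [-2.1, 1.0, 15.9]
opening: 0.0109
gripper_force: 58.7
t 3.80 row [-0.2  0.8 -1.2] turn 0.1 | f [-2.1  1.  15.9] open 10.9 gf 58.7 pos [ 494.5 -206.1   37.3] tilt [ 0.001 -0.001 -1.   ] q [-0.45  0.6   2.01 -0.    0.53 -0.44]
```

```bash
python3 -m inch '0 0 -50 0 6; 0 0 -100 0 6; 0 0 -120 0 6; 0 0 -120 0 6' 60 >/dev/null
python3 -m inch '50 5 0 8 6; 100 10 0 17 6; 140 15 0 25 6; 140 15 0 34 6; 140 15 0 42 6'
python3 - <<'E'
from m import *
s=viewer.snapshot("top"); P=cloud(s); save(s,"t2.png",(180,190,340,260),5)
go(513.9,71.4,100,4)
E
```

```text
t: 4.7
ee_pos: [0.5094, -0.0638, 0.1553]
orientation: [-0.001, 0.906, 0.423, -0.001]
contact_force: [1.0, -0.3, -0.9]
opening: 0.0108
gripper_force: 59.2
t 4.75 row [106.3 -84.9  55.4] turn 45.4 | f [-0.7  0.4 -1.8] open 11.1 gf 59.1 pos [509.4 -64.6 155.4] tilt [-0.002  0.    -1.   ] q [-0.19  0.39  1.98  0.    0.77  0.52]
```

View pics/t2.png

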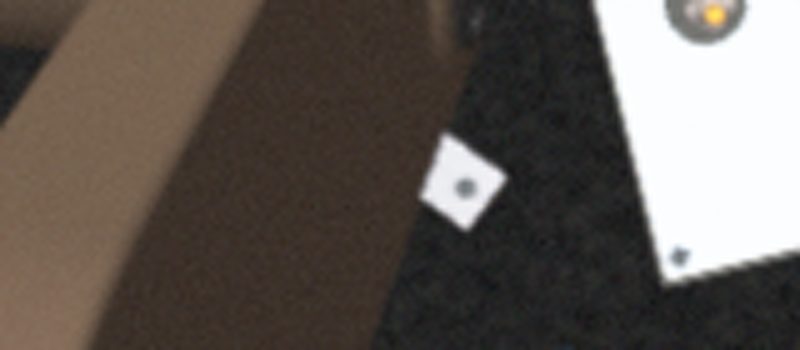

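The arm hides the tray in that view; the bracket end is visible at (463,185), held. I'll use the first pictures to locate the compartment.

```bash
python3 - <<'E'
from m import *
a=np.radians(4.0); ims=[]
for n in ["side","top"]:
    d=np.load("pics/"+n+".npz"); P=d["P"]; pix=d["pix"].mean(-1)
    q=P.reshape(-1,3)*1000; dx=q[:,0]-515.6; dy=q[:,1]-46.5
    u=dx*np.cos(a)+dy*np.sin(a); v=-dx*np.sin(a)+dy*np.cos(a)
    print(n)
    for v0 in range(-52,54,4):
        m=(abs(u)<40)&(v>=v0)&(v<v0+4); print(v0,np.round(np.median(q[m,2]),1),np.round(np.median(pix.ravel()[m])),end=" | ")
    print()
    m=(abs(u)<70)&(abs(v)<60)&(q[:,2]>-5)&(q[:,2]<20)&(pix.ravel()>130); print(rect(q[m]/1000))
    yy,xx=np.where(m.reshape(400,640)); i=d["pix"][yy.min()-4:yy.max()+5,xx.min()-4:xx.max()+5,::-1]
    ims.append(cv2.resize(i,(390,390),interpolation=3))
cv2.imwrite("pics/tray.png",cv2.hconcat(ims))
E
```

```text
side
-52 -0.9 48.0 | -48 3.1 113.0 | -44 5.9 254.0 | -40 3.9 247.0 | -36 2.7 246.0 | -32 3.7 244.0 | -28 3.0 243.0 | -24 3.1 245.0 | -20 2.5 245.0 | -16 2.5 243.0 | -12 2.9 244.0 | -8 3.0 243.0 | -4 2.2 246.0 | 0 3.6 246.0 | 4 4.7 168.0 | 8 3.5 242.0 | 12 2.4 246.0 | 16 2.7 243.0 | 20 2.5 243.0 | 24 3.3 243.0 | 28 2.3 244.0 | 32 2.2 243.0 | 36 3.0 248.0 | 40 5.4 234.0 | 44 4.5 255.0 | 48 0.8 23.0 | 52 0.0 41.0 | 
(array([517.2,  45. ]), array([110.4,  92.6]), 4.6)
top
-52 -0.2 36.0 | -48 1.6 109.0 | -44 6.9 249.0 | -40 2.6 252.0 | -36 2.6 253.0 | -32 3.1 252.0 | -28 3.8 252.0 | -24 3.2 252.0 | -20 2.7 252.0 | -16 3.4 252.0 | -12 2.8 253.0 | -8 2.7 252.0 | -4 3.2 252.0 | 0 2.8 251.0 | 4 6.9 246.0 | 8 3.1 252.0 | 12 2.5 252.0 | 16 2.4 252.0 | 20 2.9 252.0 | 24 3.1 252.0 | 28 2.8 252.0 | 32 2.7 252.0 | 36 3.1 251.0 | 40 4.2 234.0 | 44 6.8 166.0 | 48 -0.7 42.0 | 52 -0.0 34.0 | 
(array([518.1,  47.3]), array([115.3,  92.5]), 3.8)
```

View pics/tray.png

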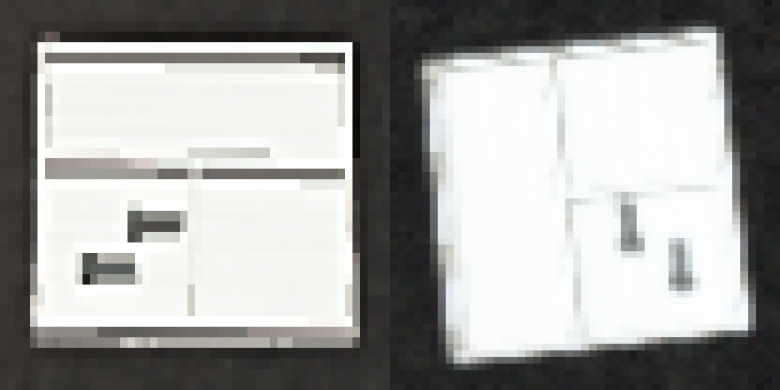

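The tray view shows the long compartment on the +y side (left picture top strip, right picture left strip) and the screws on the -y side, so the slot centre is about (514.5, 70.7) mm.

```bash
python3 -m inch '36 -28 15 8 6; 72 -56 30 17 6; 106 -85 45 25 6; 106 -85 45 34 6; 106 -85 45 42 6' >/dev/null
python3 -m inch '0 0 0 4 6; 0 0 0 4 6; 0 0 0 4 6' >/dev/null
python3 -c "
from h import *
go(514.5,70.7,60,4.2)"
```

```text
t 5.55 row [ 2.6 -0.6 50.8] turn 2.8 | f [-0.1 -0.8  0. ] open 10.6 gf 59.1 pos [512.   69.7 110.8] tilt [-0.001 -0.    -1.   ] q [0.08 0.46 2.01 0.   0.67 1.53]
```

```bash
python3 -m inch '2.6 -0.6 40 2.8 6; 2.6 -0.6 70 2.8 6; 2.6 -0.6 85 2.8 6; 2.6 -0.6 85 2.8 6' >/dev/null
python3 -m inch '0 0 0 0 6; 0 0 0 0 6' >/dev/null
python3 - <<'E'
from m import *
go(514.5,70.7,11,4.2)
s=viewer.snapshot("wrist"); save(s,"w2.png"); P=cloud(s)
for nm,a in dict(tray=(.515,.045,.08,.006,.0105),).items():
    p=near(P,*a); print(nm,len(p),len(p)>4 and (rect(p),np.round(p.mean(0)*1000,1)))
E
```

```text
t 6.15 row [-1.   0.1 16.2] turn -0.2 | f [ 0.4 -0.  -1.8] open 10.3 gf 59.1 pos [515.5  70.9  27.2] tilt [ 0.001  0.    -1.   ] q [0.08 0.61 2.05 0.   0.48 1.58]
tray 4195 ((array([527.,  48.]), array([86.9, 89.4]), 4.4), array([539.1,  42.3,   9.1]))
```

View pics/w2.png

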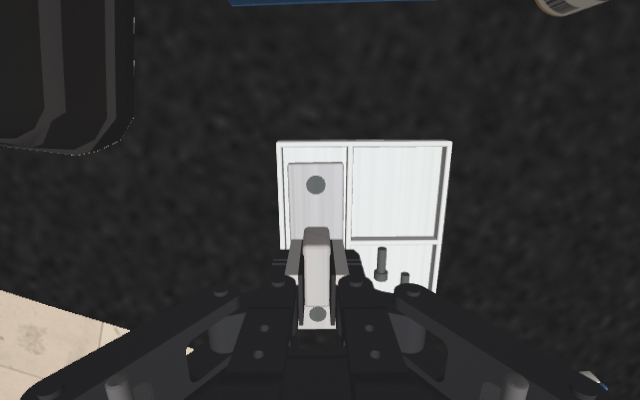

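The plate (columns 288–344) is centred between the compartment walls (about 284–347). Lowering and releasing.

```bash
python3 -m inch '-1 0 10 0 6; -1 0 16 0 6; -1 0 16 0 6; -1 0 16 0 6'
python3 -m inch '0 0 0 0 12; 0 0 0 0 20; 0 0 0 0 26; 0 0 0 0 28; 0 0 0 0 28'
python3 -m inch '0 0 -50 0 28; 0 0 -100 0 28; 0 0 -150 0 28; 0 0 -150 0 40'
python3 - <<'E'
from m import *
go(474,-396,150,4.5)
s=viewer.snapshot("wrist"); P=cloud(s); save(s,"w3.png")
for nm,a in dict(tray=(.515,.045,.08,.006,.01),lug=(.515,.071,.04,.028,.036),plate=(.515,.071,.06,.0,.013)).items():
    p=near(P,*a); print(nm,len(p),len(p)>4 and (rect(p),np.round(p.mean(0)*1000,1)))
E
```

```text
t: 6.6
ee_pos: [0.5137, 0.0709, 0.0099]
orientation: [0.0, 0.999, 0.035, -0.0]
contact_force: [-0.0, -0.1, -0.8]
opening: 0.0105
gripper_force: 60.2
t: 7.1
ee_pos: [0.5139, 0.0709, 0.0103]
orientation: [-0.0, 0.999, 0.035, 0.0]
contact_force: [0.5, -0.1, 0.0]
opening: 0.0279
gripper_force: 0.0
t: 7.5
ee_pos: [0.5172, 0.0712, 0.1662]
orientation: [-0.0, 0.999, 0.035, 0.005]
contact_force: [-0.0, 0.0, -1.2]
opening: 0.0396
gripper_force: 0.0
t 7.50 row [-75.7 463.   15.5] turn -0.5 | f [-0.   0.  -1.2] open 39.6 gf 0.0 pos [517.2  71.2 166.2] tilt [ 0.009  0.001 -1.   ] q [ 0.08  0.38  1.96 -0.    0.79  1.58]
tray 3343 ((array([514.8,  47. ]), array([110.3,  89.3]), 4.3), array([516.3,  58.9,   8.8]))
lug 448 ((array([512.9,  71.4]), array([29.6, 11.8]), 3.7), array([513.3,  71.4,  32.5]))
plate 10565 ((array([516.2,  70.9]), array([116.2, 119.4]), 3.7), array([517.7,  69.4,   4.7]))
```

View pics/w3.png

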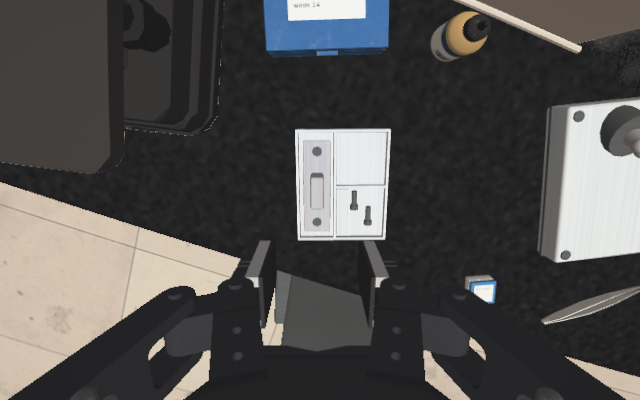

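The bracket lies flat inside the long compartment (lug top at 32.5 mm, plate at pixels 303–330 × 140–232), released. Next, a measuring stop by the nipple en route to the coupler; I check the height of the brown panel too.

```bash
python3 -m inch '0 50 0 0 60; -5 100 -20 0 60; -5 150 -30 0 60; -5 200 -30 0 60; -5 250 -30 0 60' >/dev/null
python3 -m inch '0 10 0 0 60; 0 20 0 0 60; 0 20 0 0 60; 0 20 0 0 60' >/dev/null
python3 - <<'E'
from m import *
P=np.load("pics/top.npz")["P"]
for u,v in [(250,80),(280,120),(260,150),(230,60)]: print(u,v,np.round(P[v,u],3))
go(474,-396,150,4.5)
s=viewer.snapshot("wrist"); P=cloud(s); save(s,"w4.png"); np.savez("pics/w4.npz",P=P,pix=s["pixels"])
for nm,a in dict(block=(.55,-.205,.12,.022,.036),coll=(.59,-.2,.03,.04,.09),coup=(.475,-.4,.03,.065,.1)).items():
    p=near(P,*a); print(nm,len(p),len(p)>4 and (rect(p),np.round(p.mean(0)*1000,1)))
# fit pose of nipple model: points on collar face + nipple surfaces; params: face centre x,y, yaw
from scipy.optimize import least_squares
q=near(P,.59,-.198,.045,.034,.09)*1000
def sdf(p,x,y,yaw,z0=42):
    zx=np.array([-np.sin(.4)*np.cos(yaw),-np.sin(.4)*np.sin(yaw),np.cos(.4)])
    r=p-np.array([x,y,z0]); h=r@zx; rad=np.linalg.norm(r-np.outer(h,zx),axis=1)
    def cyl(R,a,b):
        dx=rad-R; dy=np.maximum(a-h,h-b); return np.where((dx<0)&(dy<0),np.maximum(dx,dy),np.hypot(np.maximum(dx,0),np.maximum(dy,0)))
    return np.minimum.reduce([cyl(20,-40,0),cyl(8,0,21.5),cyl(6.5,21.5,24),cyl(5,24,26),cyl(4,26,37)])
for nm,Q in [("w",q)]+[(n,near(np.load("pics/"+n+".npz")["P"],.59,-.198,.045,.034,.09)*1000) for n in("top","side")]:
    f=lambda a:sdf(Q-[0,0,a[3]],a[0],a[1],a[2])
    r=least_squares(f,[590,-196,.18,0],loss="soft_l1",f_scale=1.,x_scale=[1,1,.05,1]); print(nm,len(Q),np.round(r.x,2),"yawdeg",np.round(np.degrees(r.x[2]),1),"rms",np.round(np.median(abs(f(r.x))),2))
E
```

```text
250 80 [ 0.681 -0.087  0.379]
280 120 [ 0.672 -0.122  0.25 ]
260 150 [ 0.689 -0.057  0.059]
230 60 [ 0.687 -0.067  0.426]
t 8.45 row [-67.  199.   39.7] turn -0.5 | f [-0.4 -0.4 -0.5] open 60.1 gf 0.0 pos [ 526.9 -192.8  189.8] tilt [-0.001  0.001 -1.   ] q [-0.41  0.4   1.85  0.    0.89  1.1 ]
block 14289 ((array([ 540.6, -202.8]), array([150.1, 100.6]), 10.7), array([ 540.7, -202.9,   30.8]))
coll 1546 ((array([ 587.9, -194.4]), array([38.9, 37. ]), 68.3), array([ 588.1, -193.6,   52.7]))
coup 1091 ((array([ 473.7, -393.3]), array([27.4, 29.5]), 5.6), array([ 476. , -388.9,   77. ]))
w 1770 [ 5.8475e+02 -1.9435e+02  1.9000e-01  8.2000e-01] yawdeg 10.8 rms 0.43
top 225 [ 5.8558e+02 -1.9632e+02  2.1000e-01 -5.6000e-01] yawdeg 11.9 rms 0.79
side 253 [ 5.8641e+02 -1.9631e+02  2.5000e-01 -9.0000e-02] yawdeg 14.6 rms 0.88
```

```bash
python3 -m inch '-17 50 10 0 60; -34 100 20 0 60; -50 150 30 0 60; -67 200 40 0 60; -67 200 40 0 60' >/dev/null
python3 -m inch '0 0 0 0 60; 0 0 0 0 60' >/dev/null
python3 - <<'E'
from m import *
go(473.8,-395,37,5)
s=viewer.snapshot("wrist"); P=cloud(s); 
for nm,a in dict(coup=(.475,-.395,.03,.065,.1),stub=(.475,-.395,.03,.081,.1)).items():
    p=near(P,*a); print(nm,len(p),len(p)>4 and (rect(p),np.round(p.mean(0)*1000,1)))
E
```

```text
t 9.20 row [ -0.7  -1.7 113.2] turn -1.0 | f [-0.4  0.2 -0.1] open 60.1 gf 0.0 pos [ 474.6 -396.7  150.2] tilt [-0.     0.001 -1.   ] q [-0.75  0.53  1.75  0.    0.87  0.76]
coup 1516 ((array([ 472.6, -393.9]), array([28.5, 28. ]), 2.9), array([ 475.3, -393.9,   78.4]))
stub 485 ((array([ 472.7, -394. ]), array([17.1, 17.3]), 52.1), array([ 473.3, -393.9,   84.2]))
```

```bash
python3 -m inch '-1.3 -2 50 -0.5 60; -1.3 -2 90 -0.5 60; -1.3 -2 113 -0.5 60; -1.3 -2 113 -0.5 60; -1.3 -2 113 -0.5 60' >/dev/null
python3 -m inch '0 0 0 0 40; 0 0 0 0 22; 0 0 0 0 22; 0 0 0 0 22; 0 0 0 0 22' 25
python3 -m inch '0 0 -50 0 22; 0 0 -100 0 22; 0 0 -100 0 22; 0 0 -100 0 22' 25
python3 -c "
from h import *
n=np.array([np.sin(np.radians(10.7)),-np.cos(np.radians(10.7))]); c=np.array([541,-203.])+n*(50+26); print(c)
go(c[0],c[1],137,-79.3)"
```

```text
t: 10.25
ee_pos: [0.4737, -0.3967, 0.0387]
orientation: [0.001, 0.999, 0.039, 0.001]
contact_force: [0.9, 4.0, 10.9]
opening: 0.0274
gripper_force: 34.9
t: 10.65
ee_pos: [0.4735, -0.3969, 0.1392]
orientation: [0.001, 0.999, 0.039, 0.001]
contact_force: [-0.1, 0.9, -1.9]
opening: 0.0276
gripper_force: 33.5
[ 555.11066277 -277.67857254]
t 10.65 row [  90.7 -112.5    2.1] turn 83.8 | f [-0.1  0.9 -1.9] open 27.6 gf 33.5 pos [ 473.5 -396.9  139.2] tilt [ 0.002 -0.002 -1.   ] q [-0.75  0.54  1.76 -0.    0.84  0.75]
```

```bash
python3 -m inch '22 -28 0 8 22; 45 -56 0 17 22; 68 -84 0 25 22; 90 -112 0 34 22; 90 -112 0 42 22' >/dev/null
python3 -m inch '0 0 0 8 22; 0 0 0 17 22; 0 0 0 25 22; 0 0 0 34 22; 0 0 0 42 22' >/dev/null
python3 -m inch '0 0 0 0 22' >/dev/null
python3 -c "
from h import *
go(555.1,-277.7,47,-79.3)"
```

```text
t 11.75 row [ 1.1 -2.1 89. ] turn -0.4 | f [-1.2 -0.8 -1.6] open 27.7 gf 33.4 pos [ 553.  -277.1  136. ] tilt [-0.002  0.001 -1.   ] q [-0.51  0.54  1.76 -0.    0.84  2.45]
```

```bash
python3 -m inch '1 -2 45 -0.5 22; 1 -2 89 -0.5 22; 1 -2 89 -0.5 22; 1 -2 89 -0.5 22; 1 -2 89 -0.5 22' 
python3 -m inch '-4 0 0 0 22; -7 0 0 0 22; -10 0 0 0 22; -12 0 0 0 22; -12 0 0 0 22' 20
python3 -m inch '-2 0 0 0 22; -4 0 0 0 22; -5 0 0 0 22; -5 0 0 0 22' 
python3 - <<'E'
from h import *
go(550.9,-256.3,47,-79.3)
E
```

```text
t: 12.25
ee_pos: [0.557, -0.2787, 0.0501]
orientation: [-0.0, 0.772, -0.636, 0.001]
contact_force: [-0.0, -0.9, -0.3]
opening: 0.0277
gripper_force: 33.3
t: 12.75
ee_pos: [0.5547, -0.2672, 0.0495]
orientation: [0.0, 0.772, -0.636, 0.002]
contact_force: [-1.0, -6.9, 2.7]
opening: 0.0276
gripper_force: 34.1
t: 13.15
ee_pos: [0.5542, -0.2628, 0.0497]
orientation: [0.0, 0.772, -0.636, 0.002]
contact_force: [-1.3, -9.8, 6.6]
opening: 0.0272
gripper_force: 34.5
t 13.15 row [-7.1  2.   2.7] turn 0.3 | f [-1.3 -9.8  6.6] open 27.2 gf 34.5 pos [ 554.2 -262.8   49.7] tilt [ 0.003 -0.003 -1.   ] q [-0.49  0.65  1.82 -0.    0.66  2.46]
```

```bash
python3 -m inch '-2 0 0 0 22; -4 0 0 0 22; -6 0 0 0 22; -8 0 0 0 22; -8 0 0 0 22' 20
python3 - <<'E'
from m import *
go(550.9,-255.3,47,-79.3)
for n in ("top","side","wrist"):
    s=viewer.snapshot(n); P=cloud(s); np.savez("pics/c_"+n+".npz",P=P); save(s,"c_"+n+".png")
    pr=proj(s,[.552,-.26,.06])[0].astype(int); print(n,pr)
    if n=="side": save(s,"c5.png",(pr[0]-70,pr[1]-55,pr[0]+70,pr[1]+55),5)
E
```

```text
t: 13.65
ee_pos: [0.5527, -0.2549, 0.0499]
orientation: [-0.0, 0.772, -0.636, 0.002]
contact_force: [-0.6, -8.4, 7.8]
opening: 0.0277
gripper_force: 34.7
t 13.65 row [0.1 1.8 2.9] turn 0.3 | f [-0.6 -8.4  7.8] open 27.7 gf 34.7 pos [ 552.7 -254.9   49.9] tilt [ 0.003 -0.003 -1.   ] q [-0.48  0.65  1.84 -0.    0.65  2.47]
top [350 201]
side [324 245]
wrist [318 254]
```

View pics/c5.png

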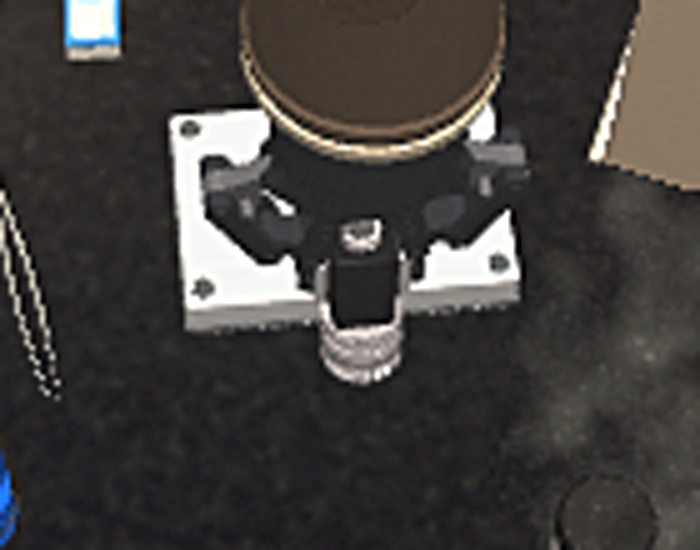

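The side crop shows the coupler gripped at (360,290) and leaning over the block's edge, its sleeve swung outwards. Backing off and measuring its tilt in the hand.

```bash
python3 -m inch '8 0 -10 0 22; 15 0 -50 0 22; 15 0 -90 0 22; 15 0 -90 0 22; 15 0 -90 0 22' 60
cat > tilt.py <<'E'
from m import *
from scipy.optimize import least_squares
def tilt(show=True):
    st=ctrl.state(); M=rot(st["orientation"]); g=st["ee_pos"]-.019*M[:,2]
    out=[]
    for n in ("wrist","side","top"):
        s=viewer.snapshot(n); P=cloud(s).reshape(-1,3); Q=(P-g)@M*1000   # tool frame at grip point
        # region: between pads, near the coupler; drop pads/fingers (|y|>13.2 above sleeve)
        Q=Q[np.all(np.isfinite(Q),1)&(abs(Q[:,1])<12.5)&(abs(Q[:,0])<60)&(Q[:,2]>-25)&(Q[:,2]<75)]
        def f(a):
            th,ox,oz=a; m=np.array([np.sin(th),0,np.cos(th)]); e=np.array([np.cos(th),0,-np.sin(th)])
            r=Q-[ox,0,0]; h=oz-(r@m); x=r@e; y=Q[:,1]   # h: height above rim
            def box(hx,hy,a0,b0):
                d=np.c_[abs(x)-hx,abs(y)-hy,np.maximum(a0-h,h-b0)]; return np.linalg.norm(np.maximum(d,0),axis=1)+np.minimum(d.max(1),0)
            def cyl(R,a0,b0):
                d=np.c_[np.hypot(x,y)-R,np.maximum(a0-h,h-b0)]; return np.linalg.norm(np.maximum(d,0),axis=1)+np.minimum(d.max(1),0)
            return np.minimum.reduce([box(14,14,32,76),cyl(18,0,32),cyl(8,76,85)])
        b=None
        for t0 in (0,.2,.4,.6):
            r=least_squares(f,[t0,0,57.],loss="cauchy",f_scale=1.,x_scale=[.1,2,2])
            if b is None or r.cost<b.cost:b=r
        print(n,len(Q),"tilt %.3f ox %.1f oz %.1f"%tuple(b.x),"med",np.round(np.median(abs(f(b.x))),2))
if __name__=="__main__":
    go(550,-255.3,47,-79.3); tilt()
E
python3 tilt.py
```

```text
t: 14.3
ee_pos: [0.5546, -0.2686, 0.1397]
orientation: [-0.0, 0.772, -0.636, 0.001]
contact_force: [-0.8, 0.2, -1.9]
opening: 0.0275
gripper_force: 63.2
t 14.30 row [-14.1   2.1  92.7] turn 0.3 | f [-0.8  0.2 -1.9] open 27.5 gf 63.2 pos [ 554.6 -268.6  139.7] tilt [ 0.002 -0.001 -1.   ] q [-0.5   0.53  1.76  0.    0.84  2.45]
wrist 7634 tilt 0.245 ox 3.3 oz 55.7 med 0.33
side 422 tilt 0.243 ox 4.0 oz 58.0 med 0.63
top 0 tilt 0.000 ox 0.0 oz 57.0 med nan
  return _methods._mean(a, axis=axis, dtype=dtype,
  ret = ret.dtype.type(ret / rcount)
```

```bash
python3 -m inch '4 0 45 0 22; 4 0 90 0 22; 2 0 90 0 22; 0 0 90 0 22' 20 >/dev/null
python3 -m inch '-5 0 0 0 22; -10 0 0 0 22; -14 0 0 0 22; -17 0 0 0 22; -20 0 0 0 22' 20
python3 -m inch '0 0 0 0 22; 0 0 0 0 22; 10 0 -10 0 22; 20 0 -50 0 22; 20 0 -90 0 22' 60
python3 -m inch '0 0 0 0 22; 0 0 0 0 22' >/dev/null
python3 tilt.py 2>/dev/null
```

```text
t: 15.35
ee_pos: [0.5517, -0.2503, 0.0501]
orientation: [0.0, 0.772, -0.636, 0.002]
contact_force: [-1.4, -15.4, 0.4]
opening: 0.0274
gripper_force: 62.9
t: 15.85
ee_pos: [0.5541, -0.2692, 0.14]
orientation: [0.0, 0.771, -0.636, -0.0]
contact_force: [1.4, -0.5, -1.7]
opening: 0.0276
gripper_force: 62.4
t 16.05 row [-14.3   2.4  93.2] turn 0.3 | f [-0.7  1.  -1.1] open 27.7 gf 62.7 pos [ 554.8 -268.8  140.2] tilt [ 0.003 -0.001 -1.   ] q [-0.5   0.53  1.76  0.    0.84  2.45]
wrist 8252 tilt 0.333 ox 4.8 oz 55.2 med 0.35
side 431 tilt 0.338 ox 5.0 oz 57.9 med 0.86
top 0 tilt 0.000 ox 0.0 oz 57.0 med nan
```

```bash
python3 -m inch '4 0 45 0 22; 4 0 90 0 22; 2 0 90 0 22; 0 0 90 0 22' >/dev/null
python3 -m inch '-6 0 0 0 22; -12 0 0 0 22; -17 0 0 0 22; -21 0 0 0 22; -24 0 0 0 22'
python3 -m inch '0 0 0 0 22; 0 0 0 0 22; 12 0 -10 0 22; 24 0 -50 0 22; 24 0 -90 0 22'
python3 -m inch '0 0 0 0 22; 0 0 0 0 22' >/dev/null
python3 tilt.py 2>/dev/null
```

```text
t: 17.1
ee_pos: [0.5507, -0.246, 0.0498]
orientation: [0.0, 0.772, -0.636, 0.002]
contact_force: [0.2, -17.2, -2.0]
opening: 0.0272
gripper_force: 62.0
t: 17.6
ee_pos: [0.5541, -0.2696, 0.1399]
orientation: [0.0, 0.771, -0.636, -0.0]
contact_force: [0.7, 0.1, -1.1]
opening: 0.0272
gripper_force: 61.9
t 17.80 row [-14.4   2.3  93. ] turn 0.3 | f [-1.   0.4 -2.5] open 27.5 gf 62.2 pos [ 554.7 -268.9  140. ] tilt [ 0.002 -0.001 -1.   ] q [-0.5   0.53  1.76  0.    0.84  2.45]
wrist 8824 tilt 0.414 ox 6.2 oz 54.7 med 0.36
side 451 tilt 0.413 ox 6.2 oz 57.3 med 0.8
top 0 tilt 0.000 ox 0.0 oz 57.0 med nan
```

```bash
python3 -m inch '0 0 -30 0 22; 0 0 -60 0 22; 0 0 -60 -8.5 22; 0 0 -60 -17 22; 0 0 -60 -25.5 22' >/dev/null
python3 -m inch '0 0 0 -8.5 22; 0 0 0 -17 22; 0 0 0 -25.5 22; 0 0 0 -34 22; 0 0 0 -42 22' >/dev/null
python3 -m inch '0 0 0 -8.5 22; 0 0 0 -17 22; 0 0 0 -22 22; 0 0 0 -22 22; 0 0 0 -22 22' >/dev/null
python3 -c "
from h import *
go(538.2,-204.2,170,10.7)"
```

```text
t 19.45 row [ -3.8 -65.5  27.5] turn -0.4 | f [ 0.4  0.  -1.2] open 27.4 gf 62.1 pos [ 553.7 -268.   197.4] tilt [-0.001  0.001 -1.   ] q [-0.5   0.47  1.71  0.    0.96  0.89]
```

```bash
python3 -m inch '-2 -35 15 -0.4 22; -4 -65 27 -0.4 22; -4 -65 47 -0.4 22; -4 -65 47 -0.4 22; -4 -65 47 -0.4 22' >/dev/null
python3 -m inch '0 0 0 0 22; 0 0 0 0 22' >/dev/null
cat > rel.py <<'E'
from tilt import *
def sdf(p,x,y,z0,yaw):
    zx=np.array([-np.sin(.4)*np.cos(yaw),-np.sin(.4)*np.sin(yaw),np.cos(.4)])
    r=p-np.array([x,y,z0]); h=r@zx; rad=np.linalg.norm(r-np.outer(h,zx),axis=1)
    def cyl(R,a,b):
        dx=rad-R; dy=np.maximum(a-h,h-b); return np.where((dx<0)&(dy<0),np.maximum(dx,dy),np.hypot(np.maximum(dx,0),np.maximum(dy,0)))
    return np.minimum.reduce([cyl(20,-40,0),cyl(8,0,21.5),cyl(6.5,21.5,24),cyl(5,24,26),cyl(4,26,37)])
go(538.2,-204.2,120,10.7)
s=viewer.snapshot("wrist"); save(s,"rel%d.png"%(ctrl.state()["t"]*100)); P=cloud(s)
st=ctrl.state(); M=rot(st["orientation"]); g=st["ee_pos"]-.019*M[:,2]
Q=near(P,.588,-.198,.04,.034,.0785)*1000; tf=((Q/1000-g)@M)*1000
Q=Q[(tf[:,2]>58)|(tf[:,0]>55)]
r=least_squares(lambda a:sdf(Q,*a),[585,-195,42,.187],loss="soft_l1",f_scale=1.,x_scale=[1,1,1,.05])
print("nipple",len(Q),np.round(r.x[:3],1),"yaw",np.round(np.degrees(r.x[3]),1))
print("tool frame face",np.round(((r.x[:3]/1000-g)@M)*1000,1))
tilt()
E
python3 rel.py 2>/dev/null
```

```text
t 20.15 row [-0.4 -1.8 32.1] turn 0.1 | f [-0.5  0.1 -0.8] open 27.6 gf 62.1 pos [ 538.9 -205.9  152.1] tilt [ 0.001 -0.001 -1.   ] q [-0.42  0.47  1.85 -0.    0.82  0.96]
nipple 2200 [ 584.7 -194.3   42.8] yaw 10.7
tool frame face [ 47.2  -2.7 128.2]
wrist 8775 tilt 0.413 ox 6.1 oz 54.6 med 0.34
side 93 tilt 0.417 ox 6.8 oz 55.4 med 0.38
top 0 tilt 0.000 ox 0.0 oz 57.0 med nan
```

```bash
python3 - <<'E' 2>/dev/null
from tilt import *
st=ctrl.state(); M=rot(st["orientation"]); g=st["ee_pos"]-.019*M[:,2]
s=viewer.snapshot("wrist"); Q=(cloud(s).reshape(-1,3)-g)@M*1000
th=.413; m=np.array([np.sin(th),0,np.cos(th)]); e=np.array([np.cos(th),0,-np.sin(th)])
r=Q-[6.1,0,0]; h=54.6-r@m; x=r@e; y=Q[:,1]
k=(h>2)&(h<22)&(np.hypot(x,y)<24)
f=lambda a:np.hypot(x[k]-a[0],y[k]-a[1])-18
b=least_squares(f,[0,0],loss="soft_l1"); print(k.sum(),b.x,np.median(abs(f(b.x))))
E
```

```text
1495 [ 0.03431134 -0.59905428] 0.29659962159654896
```

```bash
python3 -m inch '0 -2 15 0 22; -0.3 -2 32 0 22; -0.3 -2 32 0 22; -0.3 -2 32 0 22' 80
python3 rel.py 2>/dev/null
```

```text
t: 20.8
ee_pos: [0.5376, -0.2033, 0.1195]
orientation: [-0.0, 0.995, 0.095, -0.0]
contact_force: [1.0, 0.5, -1.4]
opening: 0.0269
gripper_force: 80.1
t 20.80 row [ 0.4  1.  -0.5] turn 0.2 | f [ 1.   0.5 -1.4] open 26.9 gf 80.1 pos [ 537.6 -203.3  119.5] tilt [-0.  0. -1.] q [-0.41  0.51  1.87  0.    0.76  0.97]
nipple 2733 [ 584.8 -194.3   42.8] yaw 10.7
tool frame face [47.7 -0.1 96.1]
wrist 9055 tilt 0.412 ox 6.1 oz 54.7 med 0.35
side 102 tilt 0.422 ox 7.1 oz 55.9 med 0.62
top 0 tilt 0.000 ox 0.0 oz 57.0 med nan
```

```bash
python3 -m inch '3 0.3 7 0 22; 6 0.3 14 0 22; 8.7 0.3 20 0 22; 11.8 0.3 27.6 0 22; 11.8 0.3 27.6 0 22'
python3 -m inch '1 0 2.3 0 22; 2 0 4.6 0 22; 2.8 0 6.5 0 22; 2.8 0 6.5 0 22'
python3 -c "
from h import *
go(553,-200.4,81.5,10.7)"
```

```text
t: 21.5
ee_pos: [0.5491, -0.2009, 0.0903]
orientation: [-0.0, 0.995, 0.095, -0.001]
contact_force: [-0.3, 0.1, -0.9]
opening: 0.0271
gripper_force: 80.1
t: 21.9
ee_pos: [0.552, -0.2009, 0.0852]
orientation: [0.0, 0.995, 0.095, -0.0]
contact_force: [-2.1, -1.0, 1.5]
opening: 0.0268
gripper_force: 80.9
t 21.90 row [ 1.  -0.3  3.7] turn 0.2 | f [-2.1 -1.   1.5] open 26.8 gf 80.9 pos [ 552.  -200.9   85.2] tilt [-0. -0. -1.] q [-0.4   0.58  1.87 -0.    0.7   0.98]
```

```bash
python3 -m inch '1 0 2.3 0 22; 2 0 4.6 0 22; 2 0 4.6 0 22' 
python3 -m inch '1 0 2.3 0 22; 2 0 4.6 0 22; 2 0 4.6 0 22'
python3 -m inch '0.6 0 1.4 0 22; 1.2 0 2.8 0 22; 1.2 0 2.8 0 22'
```

```text
t: 22.2
ee_pos: [0.5542, -0.2004, 0.0802]
orientation: [-0.0, 0.995, 0.095, 0.0]
contact_force: [-0.0, -0.7, -2.8]
opening: 0.0272
gripper_force: 80.0
t: 22.5
ee_pos: [0.5561, -0.2, 0.0757]
orientation: [-0.0, 0.995, 0.095, 0.0]
contact_force: [-1.1, -1.9, 1.4]
opening: 0.0273
gripper_force: 80.6
t: 22.8
ee_pos: [0.557, -0.1999, 0.0737]
orientation: [0.0, 0.995, 0.095, -0.0]
contact_force: [-5.3, -0.2, 12.2]
opening: 0.0271
gripper_force: 82.4
```

```bash
python3 rel.py 2>/dev/null; ls pics/rel*; python3 - <<'E'
import cv2,glob
f=sorted(glob.glob("pics/rel*"))[-1]; i=cv2.imread(f)[120:360,200:440]; cv2.imwrite("pics/z.png",cv2.resize(i,(600,600),interpolation=3))
E
```

```text
t 22.80 row [-19.3   0.7 -46.3] turn 0.2 | f [-5.3 -0.2 12.2] open 27.1 gf 82.4 pos [ 557.  -199.9   73.7] tilt [-0. -0. -1.] q [-0.4   0.6   1.86 -0.    0.68  0.99]
nipple 39 [ 589.1 -193.5   31.2] yaw 14.4
tool frame face [32.7 -0.2 61.5]
wrist 10301 tilt 0.413 ox 6.1 oz 54.8 med 0.42
side 411 tilt -1.567 ox 11560.4 oz 11613.6 med 2.63
top 0 tilt 0.000 ox 0.0 oz 57.0 med nan
pics/rel2020.png
pics/rel2085.png
pics/rel2285.png
```

View pics/z.png

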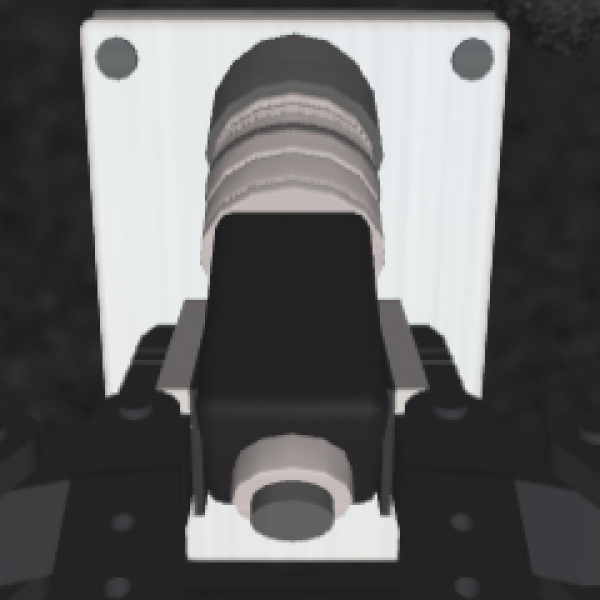

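The last picture shows the coupler square on the nipple, its rim at (295,100) at or very near the dark collar's face, with no slip in the fingers. Pressing on to confirm it is home.

```bash
python3 -m inch '0.4 0 0.9 0 22; 0.8 0 1.8 0 22; 0.8 0 1.8 0 22' 100
python3 -m inch '0.4 0 0.9 0 22; 0.4 0 0.9 0 22; 0.4 0 0.9 0 22' 100
```

```text
t: 23.3
ee_pos: [0.5573, -0.1999, 0.0736]
orientation: [0.0, 0.995, 0.095, -0.0]
contact_force: [-19.7, -1.1, 46.8]
opening: 0.0271
gripper_force: 100.8
t: 23.6
ee_pos: [0.5574, -0.1999, 0.0735]
orientation: [0.0, 0.995, 0.095, -0.0]
contact_force: [-25.3, -0.6, 63.4]
opening: 0.0273
gripper_force: 103.1
```

```bash
python3 -m inch '-0.3 0 -0.9 0 22; -0.6 0 -1.6 0 22; -0.6 0 -1.6 0 22; -0.6 0 -1.6 0 22'
python3 tilt.py 2>/dev/null
```

```text
t: 24.0
ee_pos: [0.5572, -0.1999, 0.0736]
orientation: [0.0, 0.995, 0.095, -0.0]
contact_force: [-13.8, -1.4, 33.3]
opening: 0.0266
gripper_force: 98.3
t 24.00 row [-17.5  53.1  26.6] turn 90.2 | f [-13.8  -1.4  33.3] open 26.6 gf 98.3 pos [ 557.2 -199.9   73.6] tilt [-0. -0. -1.] q [-0.4   0.6   1.86 -0.    0.68  0.99]
wrist 10273 tilt 0.412 ox 6.0 oz 54.8 med 0.41
side 406 tilt -0.626 ox 25.0 oz 83.5 med 7.42
top 0 tilt 0.000 ox 0.0 oz 57.0 med nan
```

```bash
python3 -c "
from h import *
print(job.hand_in())"
```

```text
the job is handed in; nothing more can be done
None
```

The job is handed in at about 24 s: the bracket lies flat and released in the tray's long compartment. The coupler is on the nipple, its rim measured about 42 mm above the worktop (the collar face height), still gripped by its square grip and held down with about 36 N.

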